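Roll the shaft onto the stylus line and start the roughness test

ROBOT

A 6-joint arm with a two-finger parallel gripper is mounted at the origin on the work surface. World frame = base frame: x ahead of the robot, y to its left, z up, the work surface at z = 0. Lengths are in m, angles in rad, forces in N, time in s.
With the tool pointing down it reaches from about 0.375 to 0.9 m from the base axis. Payload 3.1 kg.
Tool frame: the origin (TCP) lies on the centre line of the jaws, within the pads' length; the fingertips stand 19 mm ahead of it and the grasp point (between the pads) is the TCP; z points along the fingers, y is the line along which they close (so a half turn about z gives the same grasp; the last joint's range is limited). The gripper opens to 85 mm and grips with 20 to 120 N. Pads are 22 mm wide; open, the fingers measure 114 mm over their backs; the gripper's body (76 mm by 85 mm) begins 54 mm behind the grasp point. The pads swing forward as they close: fully open they stand 13 mm farther back than shut.
Start: joints at [-1.427, 0.527, 1.433, -0, 1.181, -0.178], TCP at [0.198, -0.593, 0.25] pointing down, gripper open.
Joint ranges: [-3.08, 3.08], [-0.75, 2.2], [0.22, 2.44], [-1.43, 4.57], [0, 2.65], [-2.85, 2.85]. Speed limits (rad/s): [2.79, 2.79, 3.14, 3.14, 3.14, 3.14].

INTERFACE

Orientations are given as a unit quaternion [x, y, z, w].
In Python, from station import manip gives the robot as it stands.
- The arm moves only by the tool servo_tool, never from a script. Its argument "rows" is a list that holds one entry, the list of rows, each a list of 7 numbers: the turn, a rotation vector about the tool's x, y, z in degrees, then the shift along the tool's x, y, z in m, then the gripper command: -1 is shut, 1 is fully open, values between are in proportion. In form: [[[wx, wy, wz, tx, ty, tz, jaw], ...]]. A call has 1 to 8 rows; each row shifts and turns the commanded pose from where the row before left it, along the tool's axes as they then stand; what a row does not reach is not made up. A row lasts 1/12 s, in which the tool goes at most 41.7 mm and 7.16 degrees, less where a joint would pass 70% of its speed; a pose out of reach is approached as far as the arm can. A call is refused whole if a number of a shift passes 0.0417 or a number of a turn 7.16, either way. A call with a gripper value outside its range is refused whole. The fingers move at their own pace and stop on an object; "squeeze" is the grip in N (left out, the last holds). Time passes only in rows, so rows that do not move let the fingers close. It gives the time, the measured TCP pose, the force, the opening and the grip force at its end, in the units of the state.
- manip.sense(): the state, without advancing time (a new reading comes with each control period).
- manip.snapshot(name): name is "scene" or "side" or "wrist"; returns the picture (400x640x3 uint8, blue, green, red); there is no depth.
- manip.camera_info(name): a dict with "K" (3x3 intrinsics, pixels), "camera_from_world" (4x4, takes a point from world to camera coordinates). Camera axes: x right, y down, z forward; pixel columns grow to the right and rows downward; lengths in m; the calibration is good to about 2 mm. The wrist camera is an equidistant fisheye: a pixel r from the principal point sees the ray r / f radians off the axis. A picture is of the moment at which its call begins: read the wrist's pose just before it. camera_info takes no time and is no camera call; for the wrist camera it gives the pose at the moment of the call.
- manip.sign_off(): hands the job in; it is judged then, once.
The state is a dict: "t": time; "q": joint angles; "qd": joint speeds; "tau": joint torques, N m; "tcp_pos": TCP position; "tool_rot": TCP orientation; "force": force on the tool from outside, world axes, zero at the start; "ft_torque": the same for the moment, N m; "finger_gap": opening from 0.0 (shut) to 1.0 (fully open); "gripper_force": force on a finger pad.
Only numpy, scipy, OpenCV 4.12 (cv2) and the standard library are available. Lean on these libraries where they do the work, as an engineer would, in place of code of your own. Each camera call takes 0.05 s, during which the arm holds its last target. There are 200 camera calls.

TASK

Set up the longer of the two steel shafts for its roughness test: push its top sideways with the fingertips so that it rolls over the iron plate onto the scribed line, and leave it lying still, centred over the line and parallel to it; never lift or carry it. Then press the tester's round start key fully down and let it come up again. Leave the shorter shaft, the V-block and the ring gauge where they are, and do not touch the stylus unit.

Things in the scene. Friction and masses are not known exactly. Their poses are not given: they have to be found in the camera images.
- long_shaft: The shaft to be tested: ground steel cylinder lying on the plate, 24 mm diameter, 110 mm long, about 0.39 kg. Origin at its middle, on its axis, 12 mm above the plate; x runs along it, y and z turn as it rolls. It starts 55 to 100 mm left or right of the line, already parallel to it within 0.04 rad, which is parallel enough: it keeps its direction as it rolls.
- short_shaft: Bystander: the same kind of shaft, 24 mm diameter but only 65 mm long, lying on the other side of the line, 55 to 100 mm from it. Origin at its middle on its axis, x along it.
- plate: Fixed cast-iron surface plate lying on the bench, 340 mm (its x) by 360 mm (its y), top face 50 mm above the bench. Origin in the middle of its underside. Fingertips resting lightly on the shaft's crest and moved sideways roll it half as far as they travel, so it takes several strokes; it stops by itself. Fingertips grip well: pushed low on its flank it may slide or jam.
- line (a point): Point on the scribed line (thin, bright, 245 mm long, in the middle of the plate's width), in the plate's top face (z = 50 mm), 65 mm from the plate's centre towards the robot. Its x axis runs along the line, away from the robot towards the stylus unit; y points across the line, to the left; z up. The long shaft's middle belongs about here.
- stylus_unit: Bystander, delicate: the tester's traverse unit with its stylus, fixed on the plate at the far end of the line, 50 mm wide, 50 mm high above the plate. Same frame as the plate but with its origin in the plate's top face; the unit occupies x from 46 mm (tip of the stylus) to 166 mm.
- display: Fixed display unit of the tester lying on the bench to the left or right of the plate (a blue tray of brackets lies on the other side): grey-white box 150 mm (its x) by 75 mm (its y) by 50 mm high, screen on the far half of its top, keys on the half nearer the robot. Origin in the middle of its underside.
- key_top (a point): Centre of the top face of the round start key, 22 mm diameter, the largest key of the display unit, standing 8 mm above the unit's top (58 mm above the bench). It moves down when pressed.
- start_key (a joint): Travel of the start key in m: 0 up, 0.004 fully down (takes about 4 N); a spring brings it back.
- v_block: Bystander: loose steel V-block 45 x 40 x 30 mm at the far left corner of the plate. Origin in the middle of its underside.
- ring_gauge: Bystander: loose steel ring, 44 mm outside diameter, 16 mm high, at the far right corner of the plate. Origin in the middle of its underside.
Things that resemble listed ones, but are neither listed nor needed, are in the scene too. There is more than one size of the display; the job needs the larger. Leave any red look-alike of the long_shaft alone.

How it is judged:
On the way, in this order (a step that is already met when the one before it is completed fails the run):
1. the long shaft has rolled (turned at least half over about its own axis), not just slid (angle between long_shaft's own z axis and vertical above 2.4 rad), for 0.02 s.
2. the long shaft lies still on the scribed line, within 5 mm and 0.08 rad (y of long_shaft in the frame of line between -0.005 and 0.005 m and x of long_shaft in the frame of line between -0.045 and 0.045 m and angle between the x axis of long_shaft and the x axis of line, either way round below 0.08 rad and z of long_shaft in the frame of line between 0.009 and 0.015 m and linear speed of long_shaft below 0.01 m/s and angular speed of long_shaft below 0.3 rad/s), for 0.3 s.
3. the start key is pressed at least 3 of its 4 mm (value of joint start_key above 0.003 m), for 0.02 s.
At the end, for the whole second after the job is handed in: The long shaft lies still on the plate with its middle within 5 mm of the scribed line sideways (and within 45 mm of the line's site lengthwise), parallel to the line within 0.08 rad, and the start key has been pressed and is up again (travel below 1 mm) (all of step 2 and value of joint start_key below 0.001 m); the robot touches nothing.
It fails at once if the long shaft is lifted (its axis more than 6 mm above its rolling height) or rolls off the plate (z of long_shaft in the frame of line above 0.018 m or z of long_shaft in the frame of line below 0.004 m).
It fails at once if the start key is pressed while the long shaft is not on the line (value of joint start_key above 0.002 m and not (y of long_shaft in the frame of line between -0.005 and 0.005 m and x of long_shaft in the frame of line between -0.045 and 0.045 m and angle between the x axis of long_shaft and the x axis of line, either way round below 0.08 rad and z of long_shaft in the frame of line between 0.009 and 0.015 m)).
It fails at once if the short shaft is moved more than 10 mm (distance of short_shaft from where it was at the start of the episode above 0.01 m).
It fails at once if the V-block or the ring gauge is moved more than 10 mm (distance of any of v_block, ring_gauge from where it was at the start of the episode above 0.01 m).
It fails at once if the stylus unit is touched (contact force between anything else and stylus_unit above 0.5 N).
It also fails if it takes over 58 s, if anything falls off the work surface, if the arm or the gripper's body presses on something with over 40 N, if the wrist force passes 120 N, or if a joint passes its speed limit or range.

## Working session

There is one attempt and no reset: what is moved stays moved. The work goes in short steps, Python scripts to look and compute and a tool call to move; the robot and the scene stay as the last step left them, time stands still between calls to the robot, and variables do not carry over. Pictures are saved under pics/ and viewed, at most 10 in all, crops included, and the job is handed in when it is done.

Besides the shell and the picture viewer there is one more tool, called after "Call:" as name(argument=value, ...), one argument or row to a line, values as JSON. servo_tool: Moves the arm, as the interface text tells. Its arguments: {"type":"object","properties":{"rows":{"type":"array","items":{"type":"array","items":{"type":"array","items":{"type":"number"}}}},"squeeze":{"type":"number"}},"required":["rows"]}

```bash
mkdir -p pics; ls
cat > h.py <<'E'
from station import manip
import numpy as np, cv2
def ray(name,uv,z):
    c=manip.camera_info(name);K=np.array(c["K"]);T=np.array(c["camera_from_world"])
    R=T[:3,:3];o=-R.T@T[:3,3]
    d=R.T@np.linalg.inv(K)@np.array([uv[0],uv[1],1.])
    return o+d*(z-o[2])/d[2]
E
python3 - <<'E'
from h import *
for n in("scene","side"):
    cv2.imwrite(f"pics/{n}0.png",manip.snapshot(n))
s=manip.sense();print(s["t"],s["tcp_pos"],s["tool_rot"],s["finger_gap"])
E
```

```text
pics
0.1 [ 0.19757608 -0.59229678  0.24945638] [ 9.87083350e-01  1.60204644e-01 -9.53812874e-06 -9.64999580e-04] 0.9956075648962875
```

View pics/scene0.png

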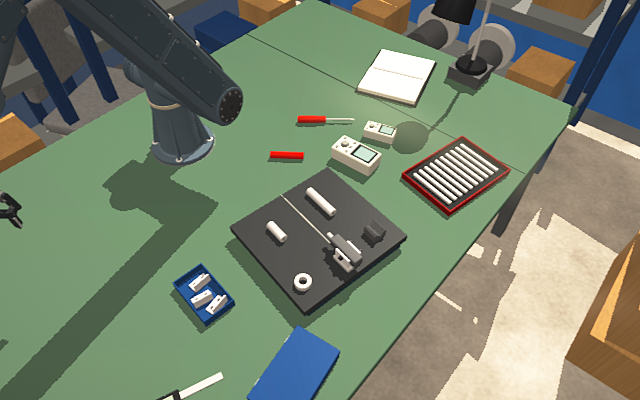

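View pics/side0.png

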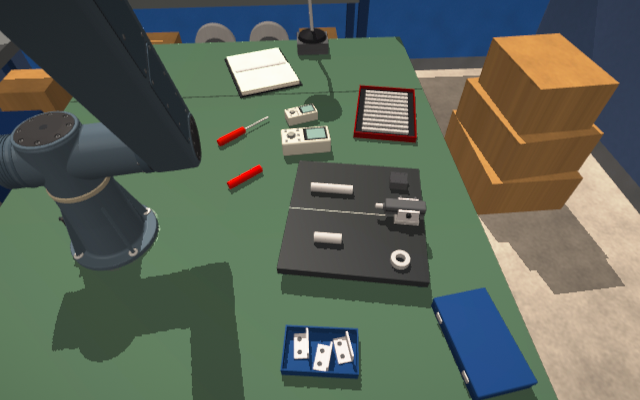

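The scene view (400x640) shows the long white shaft at (321,202), the short one at (276,231) and the line running from (283,196) towards the stylus unit. The larger display is at (356,155), with the smaller look-alike at (380,131). Red bars lie at (286,155) and (315,120). I'll confirm in an enlarged crop and measure.

Run:
```python
from h import *
a=cv2.imread("pics/scene0.png");b=cv2.imread("pics/side0.png")
c1=cv2.resize(a[115:255,260:400],(560,560)[::1],interpolation=cv2.INTER_CUBIC)[:, :400]
c1=cv2.resize(a[110:250,265:365+30],None,fx=4,fy=4,interpolation=cv2.INTER_CUBIC)[:,:400*2]
cv2.imwrite("pics/c_scene.png",c1)
cv2.imwrite("pics/c_side.png",cv2.resize(b[95:245,270:430],None,fx=4,fy=4,interpolation=cv2.INTER_CUBIC)[:600])
for n,im,roi in(("scene",a,(225,165,410,320)),("side",b,(275,158,435,285))):
    x0,y0,x1,y1=roi
    g=im.max(2)
    w=np.zeros(g.shape,np.uint8);w[y0:y1,x0:x1]=(g[y0:y1,x0:x1]>140)*255
    hsv=cv2.cvtColor(im,cv2.COLOR_BGR2HSV)
    w[hsv[...,1]>70]=0
    cs,_=cv2.findContours(w,cv2.RETR_EXTERNAL,cv2.CHAIN_APPROX_NONE)
    for c in cs:
        if cv2.contourArea(c)>60:
            r=cv2.minAreaRect(c);bx=cv2.boxPoints(r)
            print(n,np.round(r[0],1),np.round(r[1],1),round(r[2]),"xy",np.round(ray(n,r[0],.064)[:2],4))
            # end midpoints
            if np.linalg.norm(bx[0]-bx[1])>np.linalg.norm(bx[1]-bx[2]):bx=np.roll(bx,-1,0)
            e=[(bx[0]+bx[1])/2,(bx[2]+bx[3])/2]
            print("  ends",[np.round(ray(n,p,.064)[:2],4) for p in e])
    d=np.zeros_like(w);d[y0:y1,x0:x1]=((g<85)&(hsv[...,1]<90))[y0:y1,x0:x1]*255
    d=cv2.morphologyEx(d,cv2.MORPH_CLOSE,np.ones((9,9)))
    c=max(cv2.findContours(d,cv2.RETR_EXTERNAL,cv2.CHAIN_APPROX_NONE)[0],key=cv2.contourArea)
    p=cv2.approxPolyDP(cv2.convexHull(c),6,True)[:,0]
    print(n,"plate",[(q.tolist(),np.round(ray(n,q,.05)[:2],3).tolist()) for q in p])
for uv in((283,196),(330,245)):print("line sc",ray("scene",uv,.05)[:2])
for uv in((290,208),(385,214)):print("line sd",ray("side",uv,.05)[:2])
```

```text
scene [302.3 280.3] [16.3 17. ] 45 xy [ 0.6942 -0.154 ]
  ends [array([ 0.6941, -0.1312]), array([ 0.6943, -0.1763])]
scene [342.5 259.1] [25.   9.6] 47 xy [ 0.7312 -0.0393]
  ends [array([ 0.6963, -0.032 ]), array([ 0.7651, -0.0464])]
scene [254.5 283.5] [71. 59.] 90 xy [ 0.6097 -0.2392]
  ends [array([ 0.5326, -0.1649]), array([ 0.6788, -0.3056])]
scene [345.  243.5] [40.5 12.8] 44 xy [0.7055 0.0031]
  ends [array([0.6462, 0.013 ]), array([ 0.7619, -0.0065])]
scene [276.2 230.3] [23.3  8.5] 45 xy [ 0.5357 -0.0855]
  ends [array([ 0.4985, -0.0802]), array([ 0.5718, -0.0906])]
scene [320.3 200.6] [35.3  8.3] 43 xy [0.5582 0.0727]
  ends [array([0.4994, 0.0823]), array([0.6145, 0.0635])]
scene [363. 242.] [154.  92.] 90 xy [0.7389 0.0381]
  ends [array([0.5648, 0.265 ]), array([ 0.8733, -0.137 ])]
scene [359. 170.] [10. 24.] 90 xy [0.5685 0.2403]
  ends [array([0.5961, 0.2639]), array([0.5408, 0.2167])]
scene [277.5 204.5] [ 79. 105.] 90 xy [ 0.4747 -0.018 ]
  ends [array([0.5887, 0.0796]), array([ 0.3601, -0.1162])]
scene plate [([311, 179], [0.473, 0.127]), ([406, 237], [0.812, 0.136]), ([400, 253], [0.829, 0.082]), ([355, 289], [0.806, -0.08]), ([303, 315], [0.754, -0.218]), ([230, 227], [0.422, -0.155])]
side [400.5 258. ] [16. 19.] 90 xy [ 0.697  -0.1556]
  ends [array([ 0.7182, -0.1569]), array([ 0.6757, -0.1543])]
side [327.4 236.2] [27.5  8.6] 5 xy [ 0.5381 -0.0854]
  ends [array([ 0.5062, -0.0801]), array([ 0.5699, -0.0907])]
side [406.8 215.6] [23.7 12.3] 4 xy [ 0.7371 -0.0358]
  ends [array([ 0.7088, -0.0311]), array([ 0.7654, -0.0404])]
side [331.5 186.4] [41.6  7.4] 6 xy [0.5605 0.0743]
  ends [array([0.5066, 0.0855]), array([0.6139, 0.0632])]
side plate [([284, 158], [0.435, 0.209]), ([418, 169], [0.809, 0.139]), ([429, 284], [0.749, -0.216]), ([281, 284], [0.429, -0.196])]
line sc [0.45563125 0.02321303]
line sc [ 0.67229646 -0.01937829]
line sd [0.4503403  0.01868413]
line sd [ 0.68836252 -0.01602137]
```

View pics/c_scene.png

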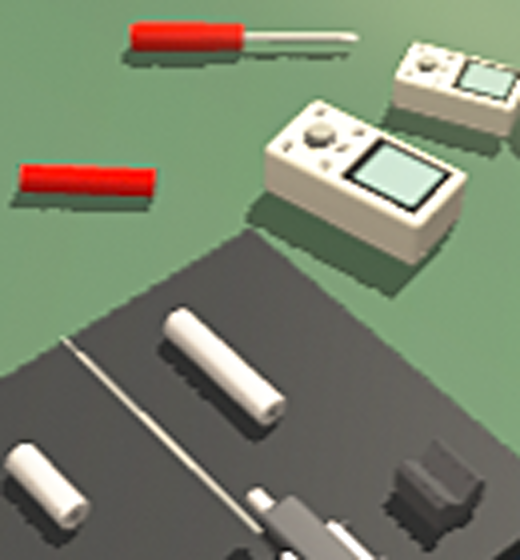

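View pics/c_side.png

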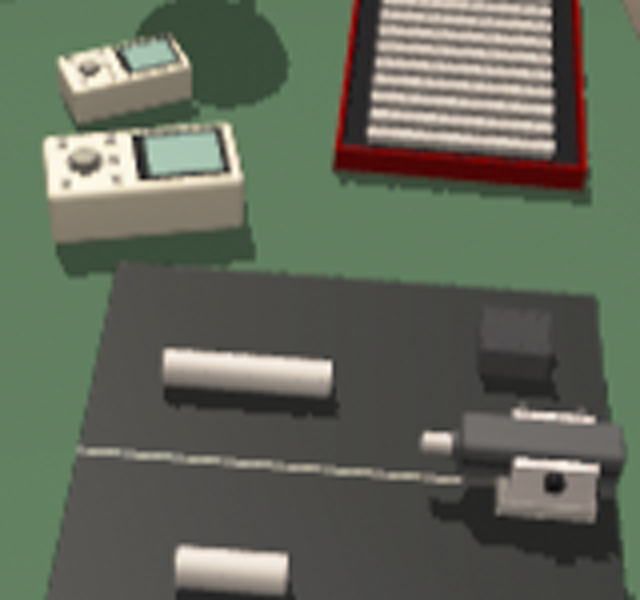

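The crops confirm it. The long shaft is the white one (scene (320,201), side (332,186)); the red bars are look-alikes. The larger display's start key is at scene (344.8,143.3) and side (291,135).

Run:
```python
from h import *
L=[ray("scene",(281.25,194.5),.05),ray("scene",(330.5,243),.05),ray("side",(290,207.5),.05),ray("side",(385.5,215),.05)]
print(np.round(L,4))
for i in(0,2):
    d=(L[i+1]-L[i])[:2];d/=np.linalg.norm(d);n=np.array([-d[1],d[0]])
    print("ang",np.arctan2(d[1],d[0]),"shaft off",[((np.array(p)-L[i][:2])@n,(np.array(p)-L[i][:2])@d) for p in((.5582,.0727),(.5605,.0743))])
print("key",ray("scene",(344.8,143.3),.058),ray("side",(291,135),.058))
print(manip.sense()["q"])
```

```text
[[ 0.4477  0.024   0.05  ]
 [ 0.6691 -0.0135  0.05  ]
 [ 0.4504  0.0204  0.05  ]
 [ 0.689  -0.0193  0.05  ]]
ang -0.16798401583169595 shaft off [(np.float64(0.06645307198318051), np.float64(0.10083552630177123)), (np.float64(0.06841509880734482), np.float64(0.10283563898391182))]
ang -0.16467144273651205 shaft off [(np.float64(0.06931342928122886), np.float64(0.09780648150190903)), (np.float64(0.07126881983326391), np.float64(0.09981308255568425))]
key [0.45791921 0.30898343 0.058     ] [0.45620263 0.30187267 0.058     ]
[-1.42752928e+00  5.28323016e-01  1.43379272e+00 -5.73959444e-05
  1.18140628e+00 -1.78507211e-01]
```

Call:
servo_tool(
  rows=[
    [[0, 0, -7, 0, 0, -0.02, -1], [0, 0, -7, 0, 0, 0, -1], [0, 0, -7, 0, 0, 0, -1], [0, 0, -7, 0, 0, 0, -1], [0, 0, -7, 0, 0, 0, -1], [0, 0, -7, 0, 0, 0, -1], [0, 0, -7, 0, 0, 0, -1], [0, 0, -7, 0, 0, 0, -1]],
  ],
)

```text
t: 0.77
tcp_pos: [0.1976, -0.5925, 0.2697]
tool_rot: [0.795, 0.607, 0.0, -0.001]
force: [0.5, -0.8, 0.0]
finger_gap: -0.003
gripper_force: 0.0
```

Call:
servo_tool(
  rows=[
    [[0, 0, -5.8, 0, 0, 0, -1], [0, 0, 0, 0.036, 0.0123, 0, -1], [0, 0, 0, 0.036, 0.0123, 0, -1], [0, 0, 0, 0.036, 0.0123, 0, -1], [0, 0, 0, 0.036, 0.0123, 0, -1], [0, 0, 0, 0.036, 0.0123, 0, -1], [0, 0, 0, 0.036, 0.0123, 0, -1], [0, 0, 0, 0.036, 0.0123, 0, -1]],
  ],
)

```text
t: 1.43
tcp_pos: [0.3256, -0.3572, 0.27]
tool_rot: [0.765, 0.644, 0.0, -0.0]
force: [0.8, -0.1, -1.1]
finger_gap: 0.003
gripper_force: 0.0
```

Call:
servo_tool(
  rows=[
    [[0, 0, 0, 0.036, 0.0123, 0, -1], [0, 0, 0, 0.036, 0.0123, 0, -1], [0, 0, 0, 0.036, 0.0123, 0, -1], [0, 0, 0, 0.036, 0.0123, 0, -1], [0, 0, 0, 0.036, 0.0123, 0, -1], [0, 0, 0, 0.036, 0.0123, 0, -1], [0, 0, 0, 0.036, 0.0123, 0, -1], [0, 0, 0, 0.036, 0.0123, 0, -1]],
  ],
)

```text
t: 2.1
tcp_pos: [0.4714, -0.0901, 0.2701]
tool_rot: [0.765, 0.644, -0.0, -0.0]
force: [0.7, -1.2, -0.4]
finger_gap: -0.001
gripper_force: 0.0
```

Call:
servo_tool(
  rows=[
    [[0, 0, 0, 0.036, 0.0123, 0, -1], [0, 0, 0, 0.036, 0.0123, 0, -1], [0, 0, 0, 0.036, 0.0123, 0.02, -1], [0, 0, 0, 0.036, 0.0123, 0.03, -1], [0, 0, 0, 0.036, 0.0123, 0.03, -1], [0, 0, 0, 0, 0, 0.03, -1], [0, 0, 0, 0, 0, 0, -1], [0, 0, 0, 0, 0, 0, -1]],
  ],
)

```text
t: 2.77
tcp_pos: [0.5549, 0.065, 0.1677]
tool_rot: [0.764, 0.645, -0.002, -0.002]
force: [-0.4, -0.4, 0.9]
finger_gap: -0.004
gripper_force: 0.0
```

Run:
```python
from h import *
c=manip.camera_info("wrist");print(np.round(c["K"],1).tolist(),np.round(c["camera_from_world"],3).tolist())
s=manip.sense();print(s["t"],s["tcp_pos"],s["tool_rot"])
cv2.imwrite("pics/w1.png",manip.snapshot("wrist"))
```

```text
[[309.7, 0.0, 320.8], [0.0, 309.7, 196.9], [0.0, 0.0, 1.0]] [[0.986, -0.168, -0.006, -0.534], [-0.16, -0.952, 0.262, 0.139], [-0.049, -0.258, -0.965, 0.342], [0.0, 0.0, 0.0, 1.0]]
2.7667 [0.55485561 0.06495139 0.16768412] [ 0.76440172  0.644734   -0.00210886 -0.00190501]
```

View pics/w1.png

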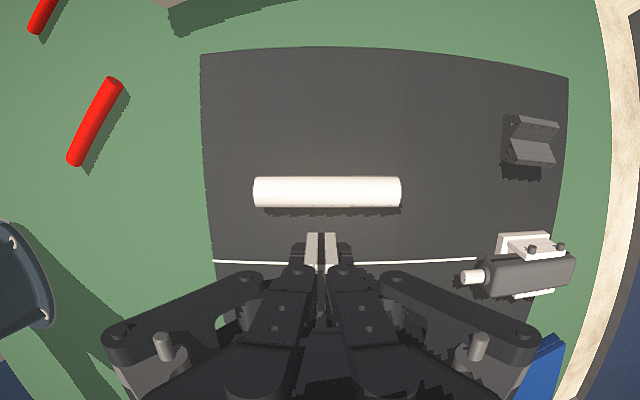

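The wrist picture shows the long shaft at columns 253–401, rows 177–207, and the line at row ~261 between columns 213 and 475. The shut fingertips are at (321,235).

```bash
cat >> h.py <<'E'
def wray(c,uv,z):
    K=np.array(c["K"]);T=np.array(c["camera_from_world"]);R=T[:3,:3];o=-R.T@T[:3,3]
    v=(np.array(uv,float)-K[:2,2])/K[0,0];t=np.linalg.norm(v)+1e-12
    d=R.T@np.array([*(v/t*np.sin(t)),np.cos(t)])
    return o+d*(z-o[2])/d[2]
def wmeasure(save,lo=160):
    c=manip.camera_info("wrist");s=manip.sense();im=manip.snapshot("wrist");cv2.imwrite(save,im)
    w=((im.min(2)>lo)*255).astype(np.uint8)
    out={}
    best=None
    for k in cv2.findContours(w,cv2.RETR_EXTERNAL,cv2.CHAIN_APPROX_NONE)[0]:
        (cx,cy),(a,b),_=cv2.minAreaRect(k);a,b=max(a,b),min(a,b)
        if not(150<cx<520 and 60<cy<330):continue
        if a>60 and cv2.contourArea(k)>800:print("blob",round(cx),round(cy),round(a),round(b))
        if a>100 and 3<a/max(b,1)<7 and b>15:best=k
    if best is not None:
        p=np.array([wray(c,q,.062)[:2] for q in best[:,0]])   # silhouette ~ axis height
        (m,sz,_)=cv2.minAreaRect(p.astype(np.float32)*1000);print("shaft",np.round(m,1),np.round(sz,1))
        bx=cv2.boxPoints((m,sz,_));e=[bx[i]-bx[i-1] for i in(1,2)];e=max(e,key=np.linalg.norm);e*=np.sign(e[0])
        out["shaft"]=np.array(m)/1000;print("shaft ang",np.arctan2(e[1],e[0]))
    return out,c,im,s
E
python3 - <<'E'
from h import *
out,c,im,s=wmeasure("pics/w2.png")
g=im[:,:,1].astype(int)
pts=[]
for u in list(range(222,285,3))+list(range(365,465,3)):
    col=g[250:272,u]; 
    if col.max()>130: v=np.average(np.arange(250,272),weights=np.clip(col-90,0,None));pts.append(wray(c,(u,v),.05)[:2])
p=np.array(pts);vx,vy,x0,y0=cv2.fitLine((p*1000).astype(np.float32),cv2.DIST_HUBER,0,.01,.01).ravel()
print(len(p),"line",x0,y0,"ang",np.arctan2(vy,vx))
n=np.array([-vy,vx]);sh=out["shaft"]*1000-[x0,y0];print("off",sh@n)
a=wray(c,(213,260),.05);print("near end",a, "along",(out["shaft"]-a[:2])@[vx,vy])
t=s["tcp_pos"];print("tcp",t,"tcp rel shaft across,along",(t[:2]-out["shaft"])@n,(t[:2]-out["shaft"])@[vx,vy])
E
```

```text
blob 324 190 146 30
shaft [559.4  73.6] [ 23.8 115. ]
shaft ang -0.16813184
55 line 579.2376 2.0564077 ang -0.16839427
off 67.20556740828876
near end [0.44833838 0.02332397 0.05      ] along 0.10110040045206006
tcp [0.55614877 0.06428717 0.16933763] tcp rel shaft across,along -0.009724731429669975 -0.001680381229346622
```

Call:
servo_tool(
  rows=[
    [[0, 0, 0, 0.018, 0.002, 0, -1], [0, 0, 0, 0, 0, 0.03, -1], [0, 0, 0, 0, 0, 0.03, -1], [0, 0, 0, 0, 0, 0.012, -1], [0, 0, 0, 0, 0, 0, -1], [0, 0, 0, 0, 0, 0, -1]],
  ],
)

```text
t: 3.37
tcp_pos: [0.5624, 0.081, 0.0988]
tool_rot: [0.765, 0.644, 0.001, 0.001]
force: [0.6, 0.6, 0.5]
finger_gap: 0.0
gripper_force: 0.0
```

Call:
servo_tool(
  rows=[
    [[0, 0, 0, 0, 0, 0.001, -1], [0, 0, 0, 0, 0, 0, -1], [0, 0, 0, 0, 0, 0, -1]],
  ],
)

```text
t: 3.62
tcp_pos: [0.5626, 0.0817, 0.098]
tool_rot: [0.765, 0.644, 0.001, 0.001]
force: [-0.1, 0.6, 0.4]
finger_gap: 0.003
gripper_force: 0.0
```

Call:
servo_tool(
  rows=[
    [[0, 0, 0, 0, 0, 0.003, -1], [0, 0, 0, 0, 0, 0.001, -1], [0, 0, 0, 0, 0, 0.001, -1], [0, 0, 0, 0, 0, 0, -1]],
  ],
)

```text
t: 3.95
tcp_pos: [0.5621, 0.0823, 0.0925]
tool_rot: [0.765, 0.644, 0.001, 0.0]
force: [-2.5, 0.6, 8.5]
finger_gap: -0.001
gripper_force: 4.0
```

Call:
servo_tool(
  rows=[
    [[0, 0, 0, -0.003, 0, 0, -1], [0, 0, 0, -0.005, 0, 0, -1], [0, 0, 0, -0.006, 0, 0, -1], [0, 0, 0, -0.006, 0, 0, -1], [0, 0, 0, -0.005, 0, 0, -1], [0, 0, 0, -0.003, 0, 0, -1], [0, 0, 0, 0, 0, 0, -1], [0, 0, 0, 0, 0, 0, -1]],
  ],
)

```text
t: 4.62
tcp_pos: [0.5573, 0.0542, 0.0928]
tool_rot: [0.765, 0.644, 0.001, 0.001]
force: [-2.2, -0.3, 9.4]
finger_gap: 0.002
gripper_force: 5.0
```

Call:
servo_tool(
  rows=[
    [[0, 0, 0, 0, 0, -0.03, -1], [0, 0, 0, 0, 0, -0.03, -1], [0, 0, 0, 0, 0, 0, -1], [0, 0, 0, 0, 0, 0, -1]],
  ],
)

```text
t: 4.95
tcp_pos: [0.558, 0.0544, 0.153]
tool_rot: [0.765, 0.644, 0.001, 0.002]
force: [-0.2, -0.4, -0.8]
finger_gap: 0.001
gripper_force: 0.0
```

```bash
cat >> h.py <<'E'
def report(save):
    out,c,im,s=wmeasure(save);d=np.array([.9859,-.1676]);n=np.array([.1676,.9859]);o=np.array([.57924,.00206])
    t=s["tcp_pos"]
    if "shaft" in out:print("shaft off line mm",1e3*(out["shaft"]-o)@n,"tcp rel shaft across/along",1e3*(t[:2]-out["shaft"])@n,1e3*(t[:2]-out["shaft"])@d)
    print("tcp off line",1e3*(t[:2]-o)@n,"z",t[2],"t",s["t"])
E
python3 -c "
from h import *
report('pics/w3.png')"
```

```text
blob 319 202 156 32
shaft [557.1  59.6] [ 24.2 115.6]
shaft ang -0.164604
shaft off line mm 53.046601196929934 tcp rel shaft across/along -5.008672081009617 1.823898641198102
tcp off line 48.03792911592032 z 0.1529738297315008 t 4.95
```

Call:
servo_tool(
  rows=[
    [[0, 0, 0, 0.0135, 0, 0, -1], [0, 0, 0, 0, 0, 0.03, -1], [0, 0, 0, 0, 0, 0.022, -1], [0, 0, 0, 0, 0, 0.005, -1], [0, 0, 0, 0, 0, 0.003, -1], [0, 0, 0, 0, 0, 0, -1]],
  ],
)

```text
t: 5.5
tcp_pos: [0.5576, 0.0696, 0.0921]
tool_rot: [0.765, 0.644, -0.001, -0.002]
force: [-4.0, 3.0, 14.5]
finger_gap: -0.004
gripper_force: 7.2
```

Call:
servo_tool(
  rows=[
    [[0, 0, 0, -0.003, 0, 0, -1], [0, 0, 0, -0.006, 0, 0, -1], [0, 0, 0, -0.007, 0, 0, -1], [0, 0, 0, -0.007, 0, 0, -1], [0, 0, 0, -0.006, 0, 0, -1], [0, 0, 0, -0.003, 0, 0, -1], [0, 0, 0, 0, 0, 0, -1], [0, 0, 0, 0, 0, 0, -1]],
  ],
)

```text
t: 6.17
tcp_pos: [0.5521, 0.037, 0.0927]
tool_rot: [0.765, 0.644, -0.001, -0.001]
force: [-5.9, -0.9, 18.0]
finger_gap: -0.001
gripper_force: 8.9
```

Call:
servo_tool(
  rows=[
    [[0, 0, 0, 0, 0, -0.02, -1], [0, 0, 0, 0.016, 0, 0, -1], [0, 0, 0, 0, 0, 0, -1], [0, 0, 0, 0, 0, 0.012, -1], [0, 0, 0, 0, 0, 0.005, -1], [0, 0, 0, 0, 0, 0.003, -1], [0, 0, 0, 0, 0, 0, -1]],
  ],
)

```text
t: 6.75
tcp_pos: [0.5555, 0.0528, 0.0922]
tool_rot: [0.765, 0.644, -0.001, -0.001]
force: [-3.3, 2.8, 14.8]
finger_gap: -0.001
gripper_force: 7.2
```

Call:
servo_tool(
  rows=[
    [[0, 0, 0, -0.003, 0, 0, -1], [0, 0, 0, -0.006, 0, 0, -1], [0, 0, 0, -0.007, 0, 0, -1], [0, 0, 0, -0.007, 0, 0, -1], [0, 0, 0, -0.006, 0, 0, -1], [0, 0, 0, -0.003, 0, 0, -1], [0, 0, 0, 0, 0, 0, -1], [0, 0, 0, 0, 0, 0, -1]],
  ],
)

```text
t: 7.42
tcp_pos: [0.55, 0.0202, 0.0927]
tool_rot: [0.765, 0.644, -0.001, -0.001]
force: [-3.6, 0.0, 17.4]
finger_gap: -0.002
gripper_force: 8.6
```

Call:
servo_tool(
  rows=[
    [[0, 0, 0, 0, 0, -0.03, -1], [0, 0, 0, 0, 0, -0.03, -1], [0, 0, 0, 0, 0, 0, -1], [0, 0, 0, 0, 0, 0, -1]],
  ],
)

```text
t: 7.75
tcp_pos: [0.5515, 0.0203, 0.1521]
tool_rot: [0.765, 0.644, 0.001, 0.001]
force: [0.1, 0.6, -1.8]
finger_gap: -0.002
gripper_force: 0.0
```

```bash
python3 -c "
from h import *
report('pics/w4.png')"
```

```text
blob 320 200 158 32
shaft [551.5  27.1] [ 24.  115.8]
shaft ang -0.16997436
shaft off line mm 20.009930148384093 tcp rel shaft across/along -6.704035516440952 1.1600543777146346
tcp off line 13.305894631943138 z 0.1521266885658593 t 7.75
```

Call:
servo_tool(
  rows=[
    [[0, 0, 0, 0.0135, 0, 0, -1], [0, 0, 0, 0, 0, 0.03, -1], [0, 0, 0, 0, 0, 0.022, -1], [0, 0, 0, 0, 0, 0.005, -1], [0, 0, 0, 0, 0, 0.002, -1], [0, 0, 0, 0, 0, 0, -1]],
  ],
)

```text
t: 8.3
tcp_pos: [0.5516, 0.0352, 0.0926]
tool_rot: [0.765, 0.644, -0.001, -0.002]
force: [-4.2, 2.2, 13.3]
finger_gap: -0.001
gripper_force: 6.2
```

Call:
servo_tool(
  rows=[
    [[0, 0, 0, -0.003, 0, 0, -1], [0, 0, 0, -0.005, 0, 0, -1], [0, 0, 0, -0.006, 0, 0, -1], [0, 0, 0, -0.006, 0, 0, -1], [0, 0, 0, -0.003, 0, 0, -1], [0, 0, 0, -0.003, 0, 0, -1], [0, 0, 0, 0, 0, 0, -1], [0, 0, 0, 0, 0, 0, -1]],
  ],
)

```text
t: 8.97
tcp_pos: [0.5472, 0.009, 0.0928]
tool_rot: [0.765, 0.644, -0.001, -0.002]
force: [-3.8, 0.4, 14.1]
finger_gap: -0.003
gripper_force: 6.7
```

Call:
servo_tool(
  rows=[
    [[0, 0, 0, 0, 0, -0.03, -1], [0, 0, 0, 0, 0, -0.03, -1], [0, 0, 0, 0, 0, 0, -1], [0, 0, 0, 0, 0, 0, -1]],
  ],
)

```text
t: 9.3
tcp_pos: [0.5494, 0.0087, 0.1529]
tool_rot: [0.765, 0.644, 0.001, 0.001]
force: [-0.1, 0.8, -0.4]
finger_gap: 0.003
gripper_force: 0.0
```

```bash
python3 -c "
from h import *
report('pics/w5.png')"
```

```text
blob 340 201 295 32
tcp off line 1.5341748156901156 z 0.1528976911777781 t 9.3
```

Call:
servo_tool(
  rows=[
    [[0, 0, 0, 0.0105, 0, 0, -1], [0, 0, 0, 0, 0, 0.03, -1], [0, 0, 0, 0, 0, 0.022, -1], [0, 0, 0, 0, 0, 0.004, -1], [0, 0, 0, 0, 0, 0.002, -1], [0, 0, 0, 0, 0, 0, -1]],
  ],
)

```text
t: 9.85
tcp_pos: [0.5486, 0.0196, 0.0932]
tool_rot: [0.765, 0.644, -0.002, -0.002]
force: [0.4, -0.6, -0.2]
finger_gap: -0.0
gripper_force: 0.0
```

Call:
servo_tool(
  rows=[
    [[0, 0, 0, -0.003, 0, 0, -1], [0, 0, 0, -0.004, 0, 0, -1], [0, 0, 0, -0.004, 0, 0, -1], [0, 0, 0, -0.003, 0, 0, -1], [0, 0, 0, 0, 0, 0, -1], [0, 0, 0, 0, 0, 0, -1]],
  ],
)

```text
t: 10.35
tcp_pos: [0.5483, 0.0042, 0.0944]
tool_rot: [0.765, 0.644, 0.0, 0.0]
force: [0.2, 0.1, 0.5]
finger_gap: 0.001
gripper_force: 0.0
```

Call:
servo_tool(
  rows=[
    [[0, 0, 0, 0, 0, -0.03, -1], [0, 0, 0, 0, 0, -0.03, -1], [0, 0, 0, 0.03, 0, 0, -1], [0, 0, 0, 0.02, 0, -0.02, -1], [0, 0, 0, 0, 0, 0, -1], [0, 0, 0, 0, 0, 0, -1]],
  ],
)

```text
t: 10.85
tcp_pos: [0.5574, 0.0547, 0.1754]
tool_rot: [0.764, 0.645, 0.001, 0.001]
force: [-0.0, -0.4, -0.0]
finger_gap: -0.001
gripper_force: 0.0
```

Run:
```python
from h import *
_,c,im,s=wmeasure("pics/w6.png");print(s["t"],s["tcp_pos"])
w=((im.min(2)>160)*255).astype(np.uint8);w=cv2.morphologyEx(w,cv2.MORPH_OPEN,np.ones((11,11)))
d=np.array([.9859,-.1676]);n=np.array([.1676,.9859]);o=np.array([.57924,.00206])
for k in cv2.findContours(w,cv2.RETR_EXTERNAL,cv2.CHAIN_APPROX_NONE)[0]:
    if cv2.contourArea(k)<1000:continue
    p=np.array([wray(c,q,.062)[:2] for q in k[:,0]]);m,sz,_=cv2.minAreaRect((p*1000).astype(np.float32))
    print(k[:,0].min(0),k[:,0].max(0),np.round(m,1),np.round(sz,1),"off",1e3*(np.array(m)/1e3-o)@n)
ims=manip.snapshot("side");a=cv2.resize(ims[180:240,280:400],(480,240),interpolation=cv2.INTER_CUBIC)
b=np.vstack([cv2.resize(im,(480,300)),a]);cv2.imwrite("pics/v6.png",b)
```

```text
blob 356 253 62 40
blob 262 252 109 39
10.85 [0.55741162 0.05466275 0.17535686]
[550   0] [636 399] [904.7 -71.4] [611.8  76.3] off -17.848660568359378
```

View pics/v6.png

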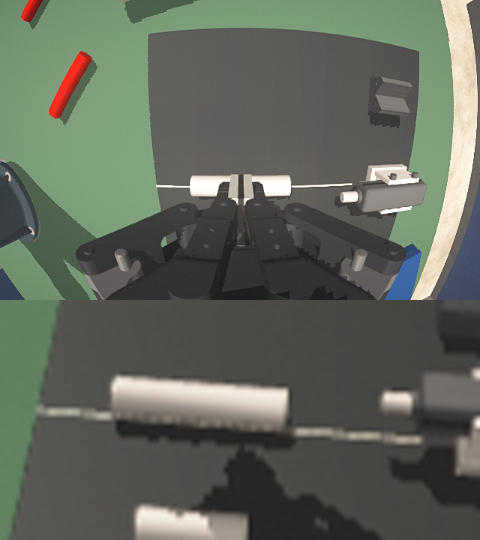

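In the side crop the shaft is still beside the line, so the last stroke made no contact (force 0). I'll measure again from closer and repeat that stroke.

Call:
servo_tool(
  rows=[
    [[0, 0, 0, -0.026, 0, 0, -1], [0, 0, 0, -0.022, 0, 0.02, -1], [0, 0, 0, 0, 0, 0, -1], [0, 0, 0, 0, 0, 0, -1]],
  ],
)

```text
t: 11.28
tcp_pos: [0.547, 0.0052, 0.1526]
tool_rot: [0.766, 0.643, -0.001, -0.002]
force: [0.1, 0.2, 0.2]
finger_gap: -0.003
gripper_force: 0.0
```

```bash
cat >> h.py <<'E'
def meas2(save):
    c=manip.camera_info("wrist");s=manip.sense();im=manip.snapshot("wrist");cv2.imwrite(save,im)
    w=((im.min(2)>150)*255).astype(np.uint8);w=cv2.morphologyEx(w,cv2.MORPH_OPEN,np.ones((13,13)))
    d=np.array([.9859,-.1676]);n=np.array([.1676,.9859]);o=np.array([.57924,.00206])
    for k in cv2.findContours(w,cv2.RETR_EXTERNAL,cv2.CHAIN_APPROX_NONE)[0]:
        if not 1000<cv2.contourArea(k)<15000:continue
        p=np.array([wray(c,q,.062)[:2] for q in k[:,0]]);m,sz,_=cv2.minAreaRect((p*1000).astype(np.float32))
        print(k[:,0].min(0),k[:,0].max(0),np.round(m,1),np.round(sz,1),"off",1e3*(np.array(m)/1e3-o)@n)
    print("tcp off",1e3*(s["tcp_pos"][:2]-o)@n,s["tcp_pos"][2],s["t"])
E
python3 -c "
from h import *
meas2('pics/w7.png')"
```

```text
[246 180] [402 212] [549.7  14.3] [ 24.1 115. ] off 7.165466928836827
[587   0] [639 350] [883.4 -48.3] [462.1  79.1] off 1.3632082548828208
tcp off -2.300458757482708 0.15259101806435896 11.2833
```

Call:
servo_tool(
  rows=[
    [[0, 0, 0, 0.015, 0, 0, -1], [0, 0, 0, 0, 0, 0.03, -1], [0, 0, 0, 0, 0, 0.025, -1], [0, 0, 0, 0, 0, 0.004, -1], [0, 0, 0, 0, 0, 0.0015, -1], [0, 0, 0, 0, 0, 0, -1], [0, 0, 0, 0, 0, 0, -1]],
  ],
)

```text
t: 11.92
tcp_pos: [0.5522, 0.0214, 0.0949]
tool_rot: [0.765, 0.644, 0.001, 0.001]
force: [-0.3, -0.3, -0.2]
finger_gap: 0.002
gripper_force: 0.0
```

Call:
servo_tool(
  rows=[
    [[0, 0, 0, 0, 0, 0.0015, -1], [0, 0, 0, 0, 0, 0.001, -1], [0, 0, 0, 0, 0, 0.0005, -1], [0, 0, 0, 0, 0, 0, -1]],
  ],
)

```text
t: 12.25
tcp_pos: [0.5522, 0.0212, 0.0927]
tool_rot: [0.765, 0.644, 0.001, 0.001]
force: [-0.5, 0.5, 8.6]
finger_gap: 0.0
gripper_force: 4.1
```

Call:
servo_tool(
  rows=[
    [[0, 0, 0, -0.002, 0, 0, -1], [0, 0, 0, -0.004, 0, 0, -1], [0, 0, 0, -0.004, 0, 0, -1], [0, 0, 0, -0.003, 0, 0, -1], [0, 0, 0, -0.0015, 0, 0, -1], [0, 0, 0, 0, 0, 0, -1], [0, 0, 0, 0, 0, 0, -1], [0, 0, 0, 0, 0, 0, -1]],
  ],
)

```text
t: 12.92
tcp_pos: [0.5498, 0.0067, 0.0928]
tool_rot: [0.765, 0.644, 0.001, 0.001]
force: [-1.8, -0.4, 8.7]
finger_gap: -0.003
gripper_force: 4.5
```

Call:
servo_tool(
  rows=[
    [[0, 0, 0, 0, 0, -0.03, -1], [0, 0, 0, 0, 0, -0.03, -1], [0, 0, 0, -0.008, 0, 0, -1], [0, 0, 0, 0, 0, 0, -1], [0, 0, 0, 0, 0, 0, -1]],
  ],
)

```text
t: 13.33
tcp_pos: [0.5471, -0.0011, 0.151]
tool_rot: [0.765, 0.644, 0.0, 0.0]
force: [0.7, 0.3, -0.1]
finger_gap: -0.002
gripper_force: 0.0
```

```bash
python3 -c "
from h import *
meas2('pics/w8.png')"
```

```text
[243 183] [401 215] [548.4   6.5] [ 24.  115.8] off -0.7530389405517592
[590   0] [639 339] [881.8 -41.2] [439.   80.1] off 8.02784518878174
tcp off -8.469333498222925 0.15100131448391893 13.3333
```

Call:
servo_tool(
  rows=[
    [[0, 0, 0, 0, 0, -0.03, -1], [0, 0, 0, 0.035, -0.02, -0.01, -1], [0, 0, 0, 0.035, -0.02, 0, -1], [0, 0, 0, 0.035, -0.02, 0, -1], [0, 0, 0, 0.035, -0.02, 0, -1], [0, 0, 0, 0.035, -0.02, 0, -1], [0, 0, 0, 0.035, -0.02, 0, -1], [0, 0, 0, 0.03, -0.019, 0, -1]],
  ],
)

```text
t: 14.05
tcp_pos: [0.4492, 0.2613, 0.1895]
tool_rot: [0.765, 0.644, -0.001, -0.001]
force: [0.2, 0.3, -1.0]
finger_gap: -0.001
gripper_force: 0.0
```

Call:
servo_tool(
  rows=[
    [[0, 0, 0, 0, 0, 0.03, -1], [0, 0, 0, 0, 0, 0, -1], [0, 0, 0, 0, 0, 0, -1], [0, 0, 0, 0, 0, 0, -1]],
  ],
)

```text
t: 14.38
tcp_pos: [0.4511, 0.2586, 0.1604]
tool_rot: [0.765, 0.644, -0.001, -0.0]
force: [0.7, -0.0, -0.0]
finger_gap: 0.002
gripper_force: 0.0
```

Run:
```python
from h import *
c=manip.camera_info("wrist");s=manip.sense();im=manip.snapshot("wrist")
import pickle;pickle.dump(c,open("c9.pkl","wb"));print(s["tcp_pos"],s["tool_rot"],s["t"])
cv2.imwrite("pics/w9.png",im)
```

```text
[0.45106192 0.25863864 0.1604425 ] [ 7.65002829e-01  6.44026305e-01 -8.49893772e-04 -2.58760418e-04] 14.3833
```

View pics/w9.png

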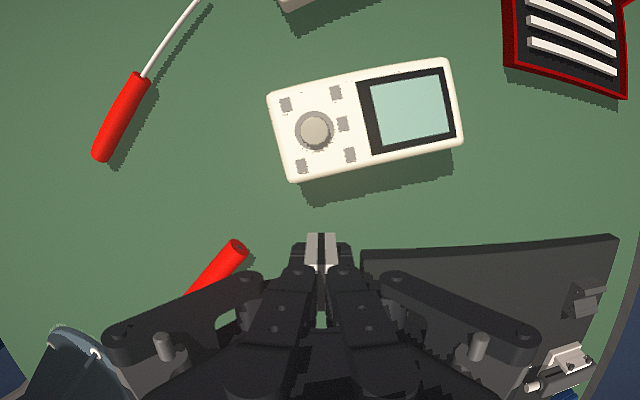

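The display fills the view here, with its round start key at (314,129).

Run:
```python
from h import *
import pickle
c=pickle.load(open("c9.pkl","rb"));k=wray(c,(314,129),.058)
t=manip.sense()["tcp_pos"];dl=k[:2]-t[:2];a=1.4*1
q=manip.sense()["tool_rot"];a=2*np.arctan2(q[1],q[0])
print(k,"tool x,y",dl@[np.cos(a),np.sin(a)],dl@[np.sin(a),-np.cos(a)])
im=cv2.imread("pics/w8.png");g=im[:,:,1].astype(int)
for u in(222,232,242,405,410,420,440):
    print(u,170+g[170:235,u].argmax(),g[170:235,u].max(),end="; ")
```

```text
[0.45486553 0.31539262 0.058     ] tool x,y 0.056572905034884546 -0.0066549833177399105
222 194 255; 232 194 255; 242 194 255; 405 193 255; 410 193 255; 420 193 255; 440 193 255;
```

Call:
servo_tool(
  rows=[
    [[0, 0, 0, 0.03, -0.003, 0, -1], [0, 0, 0, 0.0245, -0.0035, 0, -1], [0, 0, 0, 0, 0, 0.03, -1], [0, 0, 0, 0, 0, 0.03, -1], [0, 0, 0, 0, 0, 0.015, -1], [0, 0, 0, 0, 0, 0, -1], [0, 0, 0, 0, 0, 0, -1]],
  ],
)

```text
t: 15.02
tcp_pos: [0.4546, 0.3133, 0.086]
tool_rot: [0.765, 0.644, -0.0, -0.0]
force: [0.0, 0.3, -0.0]
finger_gap: 0.002
gripper_force: 0.0
```

Call:
servo_tool(
  rows=[
    [[0, 0, 0, 0, 0, 0.003, -1], [0, 0, 0, 0, 0, 0.003, -1], [0, 0, 0, 0, 0, 0.002, -1], [0, 0, 0, 0, 0, 0, -1], [0, 0, 0, 0, 0, 0, -1]],
  ],
)

```text
t: 15.43
tcp_pos: [0.4541, 0.3142, 0.0783]
tool_rot: [0.765, 0.644, 0.0, 0.0]
force: [0.5, 0.0, 0.2]
finger_gap: 0.003
gripper_force: 0.0
```

Call:
servo_tool(
  rows=[
    [[0, 0, 0, 0, 0, 0.002, -1], [0, 0, 0, 0, 0, 0.002, -1], [0, 0, 0, 0, 0, 0.001, -1], [0, 0, 0, 0, 0, 0, -1], [0, 0, 0, 0, 0, 0, -1]],
  ],
)

```text
t: 15.85
tcp_pos: [0.4543, 0.3143, 0.0731]
tool_rot: [0.765, 0.644, 0.001, 0.0]
force: [0.2, -0.3, 3.3]
finger_gap: -0.002
gripper_force: 1.9
```

Call:
servo_tool(
  rows=[
    [[0, 0, 0, 0, 0, 0.001, -1], [0, 0, 0, 0, 0, 0.001, -1], [0, 0, 0, 0, 0, 0, -1], [0, 0, 0, 0, 0, 0, -1]],
  ],
)

```text
t: 16.18
tcp_pos: [0.4543, 0.3144, 0.0728]
tool_rot: [0.765, 0.644, 0.001, 0.0]
force: [-2.5, -1.6, 16.3]
finger_gap: 0.0
gripper_force: 8.2
```

The force has risen to 16 N, so the key is on its stop. Next I release it, retreat, and check the shaft against the line in the same view.

Call:
servo_tool(
  rows=[
    [[0, 0, 0, 0, 0, -0.01, -1], [0, 0, 0, 0, 0, -0.03, -1], [0, 0, 0, 0, 0, -0.04, -1], [0, 0, 0, -0.04, 0.01, -0.02, -1], [0, 0, 0, -0.04, 0.02, 0, -1], [0, 0, 0, -0.04, 0.02, 0, -1], [0, 0, 0, -0.04, 0.02, 0, -1], [0, 0, 0, -0.04, 0.02, 0, -1]],
  ],
)

```text
t: 16.85
tcp_pos: [0.5046, 0.1157, 0.1691]
tool_rot: [0.764, 0.645, -0.0, -0.0]
force: [-0.1, -0.4, -0.5]
finger_gap: -0.001
gripper_force: 0.0
```

Call:
servo_tool(
  rows=[
    [[0, 0, 0, -0.04, 0.01, 0, -1], [0, 0, 0, -0.04, 0.01, 0, -1], [0, 0, 0, -0.04, 0, 0, -1], [0, 0, 0, -0.02, 0, 0, -1], [0, 0, 0, 0, 0, 0, -1], [0, 0, 0, 0, 0, 0, -1], [0, 0, 0, 0, 0, 0, -1]],
  ],
)

```text
t: 17.43
tcp_pos: [0.5004, -0.0235, 0.1688]
tool_rot: [0.765, 0.644, -0.0, -0.001]
force: [0.5, 0.4, 0.6]
finger_gap: 0.0
gripper_force: 0.0
```

Run:
```python
from h import *
c=manip.camera_info("wrist")
meas2("pics/w10.png");im=cv2.imread("pics/w10.png");g=im[:,:,1].astype(int)
n=np.array([.1676,.9859]);o=np.array([.57924,.00206])
for u in(225,235,245,395,405,415,425):
    col=g[100:260,u];v=100+col.argmax();print(u,v,col.max(),"line off %.1f"%(1e3*(wray(c,(u,v),.05)[:2]-o)@n),end="; ")
a=manip.snapshot("side")[170:270,270:430]
cv2.imwrite("pics/v10.png",np.hstack([im[120:280,200:440],cv2.resize(a,(256,160),interpolation=cv2.INTER_CUBIC)]))
```

```text
[360 251] [417 277] [547.7 -86.2] [24.5 50.5] off -92.31371836254883
[304 139] [449 170] [550.    6.8] [ 23.4 114.7] off -0.23604223969269267
[622  35] [639 199] [871.2  11.4] [ 35.8 198.9] off 58.18271716830444
tcp off -38.35850467781114 0.1687733755892885 17.4333
225 171 161 line off -14.9; 235 165 161 line off -10.1; 245 153 243 line off -0.5; 395 151 253 line off 1.0; 405 151 253 line off 1.2; 415 151 253 line off 1.4; 425 152 253 line off 0.8;
```

View pics/v10.png

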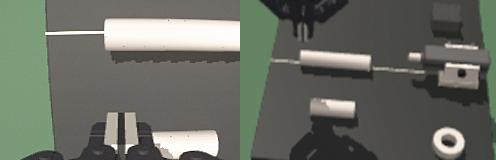

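The shaft lies on the line, about 0.3 mm off, and the bystanders are undisturbed. The robot is clear of everything, so I'm handing in.

```bash
python3 -c "
from h import *
print(manip.sign_off())"
```

```text
the job is handed in; nothing more can be done
None
```

The long shaft was rolled onto the scribed line (about 0.3 mm off centre, parallel), the start key was pressed to its stop and released, and the job is handed in; no verdict was returned.

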